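# Lengthen the telescopic arm of a stereotaxic stand by one hole and clamp it

### The arm

A 6-joint arm with a two-finger parallel gripper is mounted at the origin on the work surface. World frame = base frame: x ahead of the robot, y to its left, z up, the work surface at z = 0. Lengths are in m, angles in rad, forces in N, time in s.
With the tool pointing down it reaches from about 0.35 to 0.875 m from the base axis. Payload 4.2 kg.
Tool frame: the origin (TCP) lies at the very end of the fingers, on their centre line; the grasp point (between the pads) lies tcp_to_grasp behind it (tcp_to_grasp is the distance from the TCP to the grasp point, in m); z points along the fingers, y is the direction in which the jaws open and shut (so a half turn about z gives the same grasp; the last joint's range is limited). The gripper opens to 87 mm and grips with 3 to 60 N. Pads are 19 mm wide; open, the fingers measure 117 mm over their backs; the gripper's body (75 mm by 190 mm) begins 51 mm behind the grasp point.
Start: joints at [-1.076, 0.385, 0.008, 0, -1.194, -0.259], TCP at [0.146, -0.608, 0.223] pointing down, gripper open.
Joint ranges: [-3.14, 3.14], [-1.21, 2.06], [-1.07, 1.41], [-3.16, 2.05], [-2.99, -0.16], [-3.1, 3.1]. Speed limits (rad/s): [2.79, 2.79, 3.14, 3.14, 3.14, 3.14].

### API

Orientations are given as [roll, pitch, yaw] about the fixed x, y, z axes, in that order (R = Rz(yaw) Ry(pitch) Rx(roll)).
In Python, from station import get_state, snapshot, job_done, tcp_to_grasp gives the robot as it stands.
- The arm moves only by the tool apply_moves, never from a script. Its argument "steps" is a list of rows, each a list of 3 entries, a list of its own where there are three numbers: the shift along the tool's x, y, z in mm, then the turn, a rotation vector about the tool's x, y, z in degrees, then the opening, from 0 (shut) to 1 (fully open). A call has 1 to 5 rows; each row is the pose to reach, as a shift and turn from the pose measured when the call began, along the tool's axes at that moment; what a row does not reach only later rows make up. A row lasts 1/10 s, in which the tool goes at most 50 mm and 8.59 degrees, less where a joint would pass 70% of its speed; a pose out of reach is approached as far as the arm can. A call with a gripper value outside its range is refused whole. The fingers move at their own pace and stop on an object; "grip_force" is the grip in N (left out, the last holds). Time passes only in rows, so rows that repeat a pose let the fingers close. It gives the time, the measured TCP pose, the force and the opening at its end, in the units of the state.
- get_state(): the state, without advancing time (a new reading comes with each control period).
- snapshot(name): name is "side" or "top"; returns a dict with "img" (420x560x3 uint8, red, green, blue), "z_map" (420x560 float32, m along the optical axis (not along the pixel's ray), 0 where there is no reading), "mtx" (3x3 intrinsics, pixels), "D" ([k1, k2, p1, p2, k3] as OpenCV has them; the pictures are not rectified), "extrinsics" (4x4, takes a point from world to camera coordinates). Camera axes: x right, y down, z forward; pixel columns grow to the right and rows downward; lengths in m; the calibration is good to about 2 mm. A picture is of the moment at which its call begins.
- job_done(): hands the job in, once; it reports no verdict.
The state is a dict: "time_s": time; "joints": joint angles; "joint_vel": joint speeds; "joint_torque": joint torques, N m; "position": TCP position; "eef_rot": TCP orientation; "wrist_force": force on the tool from outside, world axes, zero at the start; "torque": the same for the moment, N m; "finger_gap": opening from 0.0 (shut) to 1.0 (fully open).
Only numpy, scipy, OpenCV 4.12 (cv2) and the standard library are available. Lean on these libraries where they do the work, as an engineer would, in place of code of your own. Each camera call takes 0.05 s, during which the arm holds its last target. There are 200 camera calls.

### The job

On the instrument stand, take the upright steel post and gently draw the telescopic tube out until its orange sprung button pops up through the next hole of the sleeve, then push the tube back with about 10 N (never forcing the button beyond 20 N) so that the button bears on the edge of its hole and proves locked. Finally swing the red clamp lever fully shut and let go, leaving everything else on the bench alone.

Things in the scene. Friction and masses are not known exactly. Their poses are not given: they have to be found in the camera images.
- stand: Fixed stand: aluminium plate 270 x 200 x 12 mm with two grey blocks (66 mm tall, the front one at x = 60 to 92 mm) that carry a level square aluminium sleeve, 30 x 30 mm, top at 60 mm, in which a dark steel tube slides. Origin at bench level under the tube's axis; x along the tube, the way it is drawn out; z up; y towards the clamp lever's side
- hole_about (a point): Point fixed to the stand at x = -20 mm, 60 mm up: the rough place of the middle one of the three 11 mm holes, 60 mm apart, in the sleeve's top. The sleeve was set by eye and sits up to 12 mm farther in or out, so the true hole is not given. The button starts hidden between the first (at stand x about -80 mm) and this middle hole: this is the next hole, 8 to 52 mm of pulling away
- grip (a point): Mid-height of the upright steel post on the tube's outer end: round, 18 mm diameter, from 62 to 128 mm above the bench, this point at 100 mm, on a block 34 x 40 mm, 62 mm tall. The tube (0.3 to 0.7 kg) runs straight along the stand's x, cannot turn, and slides with 2 to 3 N. Button in the middle hole: post at stand x of 167 to 193 mm, about 3 mm of play, stopping dead as steel both ways
- button (a joint): Rise of the orange sprung button, m: 0 hidden under the sleeve's top wall, 0.008 fully popped up through a hole (4 mm proud). It is square-shouldered and locks both ways; its spring presses with 2.4 to 4.8 N
- button_top (a point): Centre of the button's top face, 8 mm across; carried by the sliding tube, 200 mm behind the post (towards the stand's -x); 56 mm above the bench when hidden, 64 mm when popped
- lever (a joint): Angle of the red clamp lever, rad: 0 open (arm points to the stand's +y), turns anticlockwise seen from above, 1.5 shut at its stop (arm points to the stand's -x, along the tube). Stiff hinge of about 0.1 N m: it stays where it is left. It starts at 0 to 0.3
- lever_peg (a point): Mid-height of the upright red peg at the lever's end: 14 mm diameter, from 75 to 123 mm above the bench, this point at 101 mm; 50 mm from the lever's pivot
- lever_pivot (a point): Point on the lever's vertical pivot axis, at the height of the peg's middle, on the front grey block, at x = 76, y = 34 mm of the stand
- dish: small clear dish, 60 mm across, 14 mm high, loose on the stand's plate behind the tube; origin under its centre. Bystander
- ear_bar: steel bar 90 mm long with a brass end, 12 mm high, loose on the stand's plate; origin under its middle. Bystander
- driver: screwdriver with a blue handle, 150 mm long, lying on the bench. Bystander
- forceps: steel forceps, 130 mm long, 8 mm high, lying on the bench; origin under the middle. Bystander
- beaker: glass beaker, 68 mm across, 85 mm tall; origin under its centre. Bystander
- vial: amber vial, 32 mm across, 60 mm tall; origin under its centre. Bystander
- tube_rack: blue rack of micro tubes, 100 x 70 mm, 43 mm tall; origin under its centre. Bystander

How it is judged:
On the way, in this order (a step that is already met when the one before it is completed fails the run):
1. the button has popped up through the next (middle) hole (value of joint button above 0.006 m and x of grip in the frame of stand between 0.16 and 0.2 m), for 0.2 s.
2. the tube is pushed back, the button up and bearing with more than 4 N on the inner edge of its hole (all of step 1 and contact force between button_c0 and sleeve_c1 above 4 N), for 0.02 s.
3. the red lever is swung shut (value of joint lever above 1.3 rad), for 0.2 s.
At the end, for the whole second after the job is handed in: The button is up (risen more than 6 mm) in the middle hole, with the post 160 to 200 mm along the stand's x; the red lever is beyond 1.3 rad (fully shut is 1.5) (all of step 1 and value of joint lever above 1.3 rad); the robot touches nothing.
It fails at once if the button forced: more than 20 N on it (contact force between button_c0 and anything else above 20 N).
It fails at once if a bystander moved by more than 15 mm (distance of any of dish, ear_bar, driver, forceps, beaker, vial, tube_rack from where it was at the start of the episode above 0.015 m).
It also fails if it takes over 59 s, if anything falls off the work surface, if the arm or the gripper's body presses on something with over 40 N, if the wrist force passes 120 N, or if a joint passes its speed limit or range.

## Working session

There is one attempt and no reset: what is moved stays moved. The work goes in short steps, Python scripts to look and compute and a tool call to move; the robot and the scene stay as the last step left them, time stands still between calls to the robot, and variables do not carry over. Pictures are saved under pics/ and viewed, about 8 in all and at most 12, crops included, and the job is handed in when it is done.

Besides the shell and the picture viewer there is one more tool, called by a JSON object that holds its "name" and its "arguments". apply_moves: Moves the arm, as the interface text tells. Its arguments: {"type":"object","properties":{"steps":{"type":"array","items":{"type":"array"}},"grip_force":{"type":"number"}},"required":["steps"]}

```bash
mkdir -p pics; python3 - <<'E'
from station import *
import cv2,numpy as np
s=get_state();print({k:np.round(v,3).tolist() for k,v in s.items()},tcp_to_grasp)
for n in ["side","top"]:
    d=snapshot(n);cv2.imwrite(f"pics/{n}0.png",cv2.resize(d["img"][:,:,::-1],None,fx=1.42,fy=1.42))
    np.savez(f"{n}0.npz",**d);print(n,np.round(d["extrinsics"],3).tolist(),d["mtx"].tolist(),d["D"])
E
```

```text
{'time_s': 0.0, 'joints': [-1.076, 0.386, 0.007, -0.0, -1.194, -0.259], 'joint_vel': [0.0, 0.0, -0.0, -0.002, 0.001, -0.001], 'joint_torque': [-0.0, -39.066, 18.741, 4.22, 0.011, -0.0], 'position': [0.146, -0.607, 0.221], 'eef_rot': [3.139, -0.0, -2.906], 'wrist_force': [-0.182, 0.269, -0.077], 'torque': [0.013, -0.016, -0.016], 'finger_gap': 0.998} 0.0187
side [[-0.724, -0.689, -0.02, 0.368], [-0.497, 0.542, -0.678, 0.355], [0.478, -0.481, -0.735, 1.324], [0.0, 0.0, 0.0, 1.0]] [[545.0295919096906, 0.0, 284.5431317700463], [0.0, 545.0295919096906, 214.91099122749563], [0.0, 0.0, 1.0]] [-0.08257694  0.          0.          0.          0.        ]
top [[0.023, -0.999, -0.023, -0.036], [-0.992, -0.02, -0.124, 0.555], [0.124, 0.025, -0.992, 1.24], [0.0, 0.0, 0.0, 1.0]] [[473.9842963163212, 0.0, 275.7623117972024], [0.0, 473.9842963163212, 210.39699639044645], [0.0, 0.0, 1.0]] [0.02590895 0.         0.         0.         0.        ]
```

View pics/top0.png

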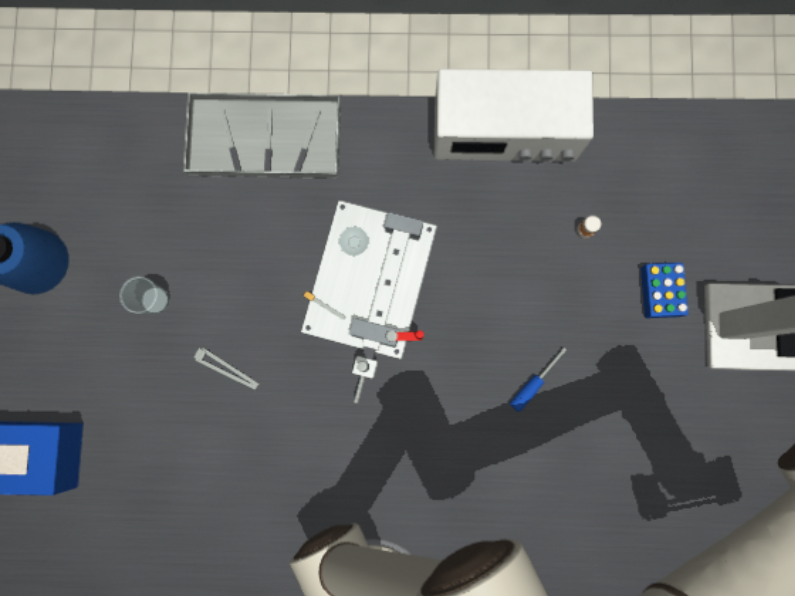

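View pics/side0.png

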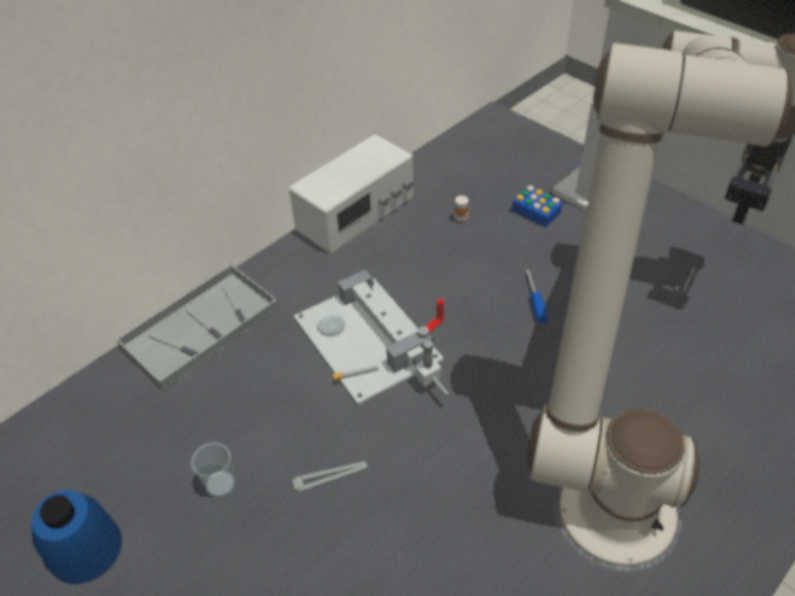

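The top view shows the stand tilted about 15°, with three holes at scaled (396,252), (388,282) and (379,314), the post at (362,365), the pivot at (391,335) and the red peg at (420,335). The tube draws out towards the robot. The side view agrees.

```bash
cat > h.py <<'E'
import cv2,numpy as np
from station import *
def ray(d,uv,z):
    uv=np.array(uv,float).reshape(-1,1,2)
    n=cv2.undistortPoints(uv,d["mtx"],d["D"])[:,0]
    R=d["extrinsics"][:3,:3];t=d["extrinsics"][:3,3];c=-R.T@t
    v=np.c_[n,np.ones(len(n))]@R
    return c+v*((z-c[2])/v[:,2])[:,None]
def crop(d,x0,y0,w,h,f,name):
    cv2.imwrite(f"pics/{name}.png",cv2.resize(d["img"][y0:y0+h,x0:x0+w,::-1],None,fx=f,fy=f,interpolation=cv2.INTER_CUBIC))
E
python3 - <<'E'
from h import *
d=dict(np.load("top0.npz"));s=dict(np.load("side0.npz"))
a=d["img"][135:295,200:320];b=s["img"][185:285,200:320]
A=cv2.resize(a,None,fx=3.5,fy=3.5,interpolation=2);B=cv2.resize(b,None,fx=3,fy=3,interpolation=2)
C=np.zeros((560,780,3),np.uint8);C[:,:420]=A;C[:300,420:780]=B
cv2.imwrite("pics/c1.png",C[:,:,::-1])
g=d["img"].astype(int)
# holes: dark pixels
m=(g.max(2)<90).astype(np.uint8);m[:, :262]=0;m[:,285:]=0;m[:170]=0;m[225:]=0
n,l,st,ce=cv2.connectedComponentsWithStats(m)
for i in range(1,n):print("dark",st[i],ce[i],ray(d,ce[i],.06))
for nm,e in(("top",d),("side",s)):
    g=e["img"].astype(int);m=((g[:,:,0]>120)&(g[:,:,1]<60)).astype(np.uint8)
    n,l,st,ce=cv2.connectedComponentsWithStats(m)
    for i in range(1,n):
        if st[i,4]>10: print(nm,"red",st[i],ce[i])
E
```

```text
dark [268 221   1   1   1] [268. 221.] [[ 0.52415566 -0.00508463  0.06      ]]
top red [280 233  18   7  97] [289.10309278 236.16494845]
side red [308 211   4   4  14] [309.71428571 212.5       ]
side red [302 223  10  10  47] [306.17021277 227.06382979]
```

View pics/c1.png

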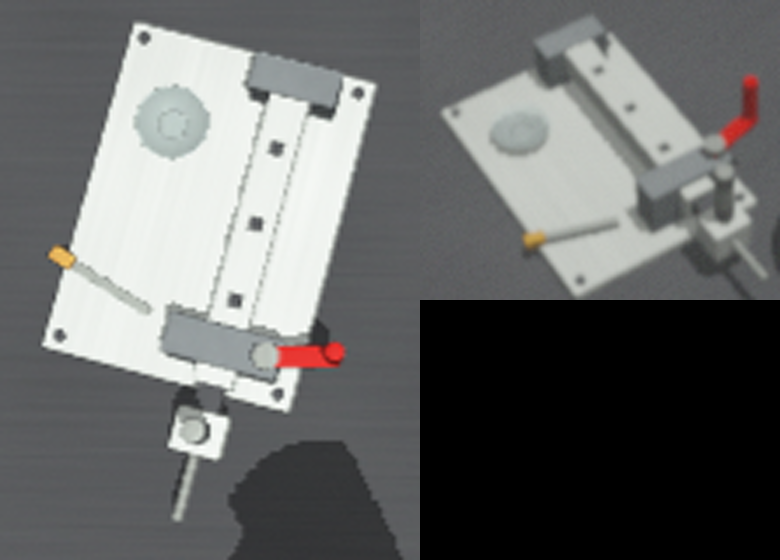

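The crop shows the holes at crop (277,148), (256,224) and (235,300), the post top at (194,431), the pivot cap at (265,356) and the peg top at (334,352). Next I turn these into world points.

```bash
python3 - <<'E'
from h import *
np.set_printoptions(precision=4,suppress=True)
d=dict(np.load("top0.npz"));s=dict(np.load("side0.npz"))
P=lambda u,v,z:ray(d,(200+u/3.5-.5+.14,135+v/3.5-.5+.14),z)[0]
S=lambda u,v,z:ray(s,(200+(u-420)/3-.5+.17,185+v/3-.5+.17),z)[0]
H=[P(277,148,.06),P(256,224,.06),P(235,300,.06)];print(np.array(H))
Hs=[S(598,70,.06),S(630,107,.06),S(664,147,.06)];print("side",np.array(Hs))
post=P(194,431,.128);peg=P(334,352,.123);ps=S(723,172,.128);gs=S(750,79,.123)
print("post",post,ps,"peg",peg,gs,"pivz .075-.1",P(265,356,.075),P(265,356,.09))
C=[P(136,23,.012),P(376,86,.012),P(291,411,.012),P(43,346,.012)];C=np.array(C);print(C)
ex=C[3]-C[0];ex2=C[2]-C[1];print(np.linalg.norm(ex),np.linalg.norm(ex2))
x=(H[2]-H[0]);print("yaws",[np.degrees(np.arctan2(v[1],v[0])) for v in(ex,ex2,x,post-H[0],Hs[2]-Hs[0])])
for u,v in((265,356),(194,431)): 
    # depth
    r,c=int(135+v/3.5),int(200+u/3.5);z=d["z_map"][r,c];E=np.linalg.inv(d["extrinsics"]);n=cv2.undistortPoints(np.array([[[c,r]]],float),d["mtx"],d["D"])[0,0]
    print("depth pt",E[:3,:3]@(np.r_[n,1]*z)+E[:3,3])
E
```

```text
[[ 0.6424 -0.0309  0.06  ]
 [ 0.5838 -0.0163  0.06  ]
 [ 0.5258 -0.0018  0.06  ]]
side [[ 0.6403 -0.0314  0.06  ]
 [ 0.5828 -0.0178  0.06  ]
 [ 0.5237 -0.0034  0.06  ]]
post [0.4257 0.0217 0.128 ] [0.4242 0.0236 0.128 ] peg [ 0.4837 -0.0758  0.123 ] [ 0.4838 -0.0784  0.123 ] pivz .075-.1 [ 0.4832 -0.0257  0.075 ] [ 0.4821 -0.0261  0.09  ]
[[ 0.7511  0.0848  0.012 ]
 [ 0.7031 -0.1071  0.012 ]
 [ 0.4454 -0.0452  0.012 ]
 [ 0.4917  0.149   0.012 ]]
0.2671697500568119 0.2649829841707313
yaws [np.float64(166.0830920677167), np.float64(166.49286715236215), np.float64(166.0267623621788), np.float64(166.37485700907934), np.float64(166.50370878386045)]
depth pt [ 0.4839 -0.0248  0.0773]
depth pt [0.425  0.0215 0.1333]
```

{"name": "apply_moves", "arguments": {"steps": [[[-418, 546, 0], [0, 0, 0], 1], [[-418, 546, 0], [0, 0, 0], 1], [[-418, 546, 0], [0, 0, 0], 1], [[-418, 546, 0], [0, 0, 0], 1], [[-418, 546, 0], [0, 0, 0], 1]]}}

```text
time_s: 0.6
position: [0.2475, -0.3772, 0.2222]
eef_rot: [3.139, -0.0, -2.907]
wrist_force: [2.3, 0.0, 0.1]
finger_gap: 1.001
```

{"name": "apply_moves", "arguments": {"steps": [[[-266, 347, 0], [0, 0, 0], 1], [[-266, 347, 0], [0, 0, 0], 1], [[-266, 347, 0], [0, 0, 0], 1], [[-266, 347, 0], [0, 0, 0], 1], [[-266, 347, 0], [0, 0, 0], 1]]}}

```text
time_s: 1.1
position: [0.3488, -0.1487, 0.2229]
eef_rot: [3.139, 0.0, -2.907]
wrist_force: [2.1, 0.1, -1.3]
finger_gap: 0.998
```

{"name": "apply_moves", "arguments": {"steps": [[[-114, 149, 0], [0, 0, 27.3], 1], [[-114, 149, 0], [0, 0, 27.3], 1], [[-114, 149, 0], [0, 0, 27.3], 1], [[-114, 149, 0], [0, 0, 27.3], 1], [[-114, 149, 50], [0, 0, 27.3], 1]]}}

```text
time_s: 1.6
position: [0.4312, 0.0272, 0.1803]
eef_rot: [3.131, 0.013, 2.904]
wrist_force: [0.7, 0.3, -0.2]
finger_gap: 0.999
```

{"name": "apply_moves", "arguments": {"steps": [[[5, -6, 20], [0, 0, 0], 1], [[5, -6, 40], [0, 0, 0], 1], [[5, -6, 40], [0, 0, 0], 1]]}}

```text
time_s: 1.9
position: [0.4233, 0.0223, 0.1376]
eef_rot: [3.135, 0.008, 2.904]
wrist_force: [-0.4, -0.2, 0.2]
finger_gap: 1.001
```

```bash
python3 - <<'E'
from h import *
np.set_printoptions(precision=4,suppress=True)
d=snapshot("top");s=snapshot("side");A=np.zeros((560,780,3),np.uint8)
A[:,:420]=cv2.resize(d["img"][180:340,200:320],None,fx=3.5,fy=3.5,interpolation=2)
A[:300,420:]=cv2.resize(s["img"][185:285,240:360],None,fx=3,fy=3,interpolation=2)
cv2.imwrite("pics/c2.png",A[:,:,::-1]);q=get_state();print(q["position"],q["eef_rot"],q["joints"],q["wrist_force"])
E
```

```text
[0.4256 0.0227 0.1403] [3.1315 0.013  2.9038] [ 0.4378  0.1238 -0.5848  0.0004 -0.8457 -2.2466] [0.0542 0.2421 0.9824]
```

View pics/c2.png

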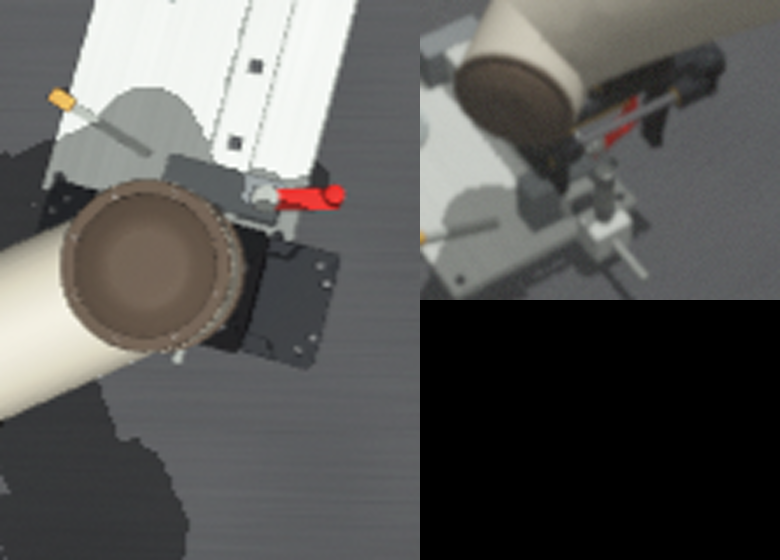

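The view shows the open fingers above the post, at side-crop (605,190), straddling it. I descend next.

{"name": "apply_moves", "arguments": {"steps": [[[0, 0, 30], [0, 0, 0], 1], [[0, 0, 59], [0, 0, 0], 1], [[0, 0, 59], [0, 0, 0], 1], [[0, 0, 59], [0, 0, 0], 0.6]]}}

```text
time_s: 2.4
position: [0.4274, 0.0232, 0.0825]
eef_rot: [3.131, 0.014, 2.904]
wrist_force: [0.8, 0.6, 0.6]
finger_gap: 0.97
```

{"name": "apply_moves", "arguments": {"steps": [[[0, 0, 0], [0, 0, 0], 0.15], [[0, 0, 0], [0, 0, 0], 0.15], [[0, 0, 0], [0, 0, 0], 0.1], [[0, 0, 0], [0, 0, 0], 0.0], [[0, 0, 0], [0, 0, 0], 0.0]], "grip_force": 12}}

```text
time_s: 2.9
position: [0.4276, 0.0233, 0.0828]
eef_rot: [3.131, 0.015, 2.904]
wrist_force: [0.1, -0.4, 0.4]
finger_gap: 0.542
```

{"name": "apply_moves", "arguments": {"steps": [[[0, 0, 0], [0, 0, 0], 0.0], [[0, 0, 0], [0, 0, 0], 0.0], [[0, 0, 0], [0, 0, 0], 0], [[0, 0, 0], [0, 0, 0], 0.0], [[0, 0, 0], [0, 0, 0], 0.0]]}}

```text
time_s: 3.4
position: [0.4271, 0.0226, 0.0827]
eef_rot: [3.132, 0.014, 2.905]
wrist_force: [-0.3, -3.5, 0.1]
finger_gap: 0.203
```

{"name": "apply_moves", "arguments": {"steps": [[[2, 0, 0], [0, 0, 0], 0.0], [[4, 0, 0], [0, 0, 0], 0.0], [[7, 0, 0], [0, 0, 0], 0], [[10, 0, 0], [0, 0, 0], 0.0], [[12, 0, 0], [0, 0, 0], 0.0]]}}

```text
time_s: 3.9
position: [0.4158, 0.0254, 0.0827]
eef_rot: [3.132, 0.015, 2.905]
wrist_force: [3.5, -3.5, -0.4]
finger_gap: 0.204
```

{"name": "apply_moves", "arguments": {"steps": [[[3, 0, 0], [0, 0, 0], 0.0], [[6, 0, 0], [0, 0, 0], 0.0], [[9, 0, 0], [0, 0, 0], 0], [[11, 0, 0], [0, 0, 0], 0.0], [[12, 0, 0], [0, 0, 0], 0.0]]}}

```text
time_s: 4.4
position: [0.4044, 0.0282, 0.0827]
eef_rot: [3.132, 0.016, 2.905]
wrist_force: [2.4, -4.3, -0.1]
finger_gap: 0.202
```

{"name": "apply_moves", "arguments": {"steps": [[[1, 0, 0], [0, 0, 0], 0.0], [[2, 0, 0], [0, 0, 0], 0.0], [[3, 0, 0], [0, 0, 0], 0], [[4, 0, 0], [0, 0, 0], 0.0], [[5, 0, 0], [0, 0, 0], 0.0]]}}

```text
time_s: 4.9
position: [0.3996, 0.0293, 0.0827]
eef_rot: [3.132, 0.016, 2.906]
wrist_force: [3.9, -3.1, -0.8]
finger_gap: 0.202
```

{"name": "apply_moves", "arguments": {"steps": [[[1, 0, 0], [0, 0, 0], 0.0], [[2, 0, 0], [0, 0, 0], 0.0], [[3, 0, 0], [0, 0, 0], 0], [[4, 0, 0], [0, 0, 0], 0.0]]}}

```text
time_s: 5.3
position: [0.3959, 0.0303, 0.0827]
eef_rot: [3.132, 0.016, 2.906]
wrist_force: [2.7, -4.0, -1.3]
finger_gap: 0.204
```

{"name": "apply_moves", "arguments": {"steps": [[[0.8, 0, 0], [0, 0, 0], 0.0], [[1.6, 0, 0], [0, 0, 0], 0.0], [[2.4, 0, 0], [0, 0, 0], 0]]}}

```text
time_s: 5.6
position: [0.3936, 0.0308, 0.0827]
eef_rot: [3.132, 0.017, 2.906]
wrist_force: [2.8, -4.1, -1.5]
finger_gap: 0.206
```

{"name": "apply_moves", "arguments": {"steps": [[[0.7, 0, 0], [0, 0, 0], 0.0], [[1.4, 0, 0], [0, 0, 0], 0.0], [[2, 0, 0], [0, 0, 0], 0]]}}

```text
time_s: 5.9
position: [0.3913, 0.0313, 0.0827]
eef_rot: [3.132, 0.016, 2.906]
wrist_force: [1.0, -2.0, 0.6]
finger_gap: 0.202
```

```bash
cat >> h.py <<'E'
def orange(tag):
    d=snapshot("top");g=d["img"][170:230,255:290].astype(int)
    m=((g[:,:,0]-g[:,:,2])>40).astype(np.uint8);n,l,st,ce=cv2.connectedComponentsWithStats(m)
    for i in range(1,n):
        uv=ce[i]+[255,170];print("orange",st[i,4],uv,ray(d,uv,.064)[0].round(4))
    crop(d,230,160,80,90,6,tag);print(get_state()["wrist_force"])
E
python3 -c "
from h import *
orange('o1')"
```

```text
orange 13 [272.61538462 198.38461538] [ 0.5838 -0.0159  0.064 ]
[ 0.70661024 -2.27407518  2.74359394]
```

View pics/o1.png

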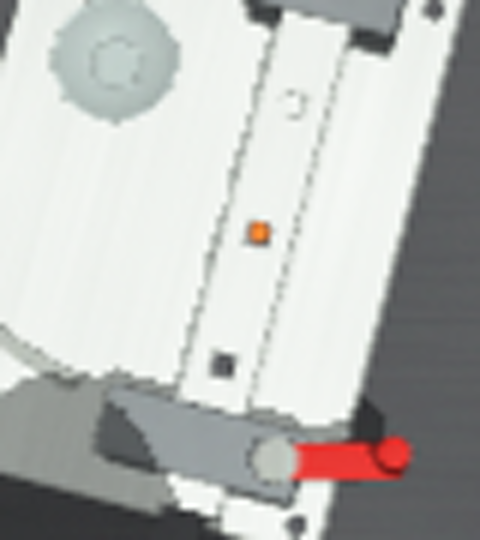

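The orange button shows in the middle hole, at crop (259,233). I push back slowly, which also tests whether it has locked.

{"name": "apply_moves", "arguments": {"steps": [[[0, 0, 0], [0, 0, 0], 0.0], [[-0.6, 0, 0], [0, 0, 0], 0.0], [[-1.2, 0, 0], [0, 0, 0], 0]]}}

```text
time_s: 6.25
position: [0.3919, 0.0311, 0.0827]
eef_rot: [3.132, 0.015, 2.905]
wrist_force: [-1.5, -0.4, 3.4]
finger_gap: 0.199
```

{"name": "apply_moves", "arguments": {"steps": [[[-0.4, 0, 0], [0, 0, 0], 0.0], [[-0.8, 0, 0], [0, 0, 0], 0.0]]}}

```text
time_s: 6.45
position: [0.3921, 0.031, 0.0826]
eef_rot: [3.133, 0.014, 2.905]
wrist_force: [-6.2, 4.3, 6.0]
finger_gap: 0.202
```

{"name": "apply_moves", "arguments": {"steps": [[[-0.8, 0, 0], [0, 0, 0], 0.0], [[-1.1, 0, 0], [0, 0, 0], 0.0]]}}

```text
time_s: 6.65
position: [0.3922, 0.031, 0.0826]
eef_rot: [3.133, 0.012, 2.905]
wrist_force: [-6.6, 5.5, 8.5]
finger_gap: 0.203
```

{"name": "apply_moves", "arguments": {"steps": [[[-0.7, 0, -0.4], [0, 0, 0], 0.0], [[-1.2, 0, -0.6], [0, 0, 0], 0.0], [[-1.4, 0, -0.6], [0, 0, 0], 0.0]], "grip_force": 20}}

```text
time_s: 6.95
position: [0.3922, 0.031, 0.0827]
eef_rot: [3.133, 0.009, 2.904]
wrist_force: [-6.9, 6.9, 2.5]
finger_gap: 0.201
```

{"name": "apply_moves", "arguments": {"steps": [[[-1.6, 0, -0.3], [0, 0, 0], 0.0], [[-2.0, 0, -0.3], [0, 0, 0], 0.0], [[-2.0, 0, -0.3], [0, 0, 0], 0.0]]}}

```text
time_s: 7.25
position: [0.3922, 0.031, 0.0826]
eef_rot: [3.133, 0.005, 2.903]
wrist_force: [-9.5, 8.0, 7.3]
finger_gap: 0.202
```

The push reads about 11 N along the axis with no movement, so the button is locked. Release and rise.

{"name": "apply_moves", "arguments": {"steps": [[[0.3, 0, 0], [0, 0, 0], 0.1], [[0.3, 0, 0], [0, 0, 0], 0.6], [[0.3, 0, 0], [0, 0, 0], 0.6], [[0.3, 0, 0], [0, 0, 0], 0.6], [[0.3, 0, 0], [0, 0, 0], 0.6]]}}

```text
time_s: 7.75
position: [0.3922, 0.0311, 0.0826]
eef_rot: [3.133, 0.006, 2.902]
wrist_force: [0.2, 0.8, -0.2]
finger_gap: 0.48
```

{"name": "apply_moves", "arguments": {"steps": [[[0, 0, -20], [0, 0, 0], 0.6], [[0, 0, -50], [0, 0, 0], 0.6], [[0, 0, -80], [0, 0, 0], 0.6], [[0, 0, -80], [0, 0, 0], 0.6], [[0, 0, -80], [0, 0, 0], 0]]}}

```text
time_s: 8.25
position: [0.3917, 0.0306, 0.1628]
eef_rot: [3.131, 0.007, 2.902]
wrist_force: [0.2, -0.1, -0.6]
finger_gap: 0.561
```

```bash
python3 -c "
from h import *
orange('o2');q=get_state();print(q['position'],q['eef_rot'],q['joints'],q['finger_gap'])"
```

```text
orange 10 [272.8 198. ] [ 0.5849 -0.0164  0.064 ]
[0.19301511 0.65049146 0.07782568]
[0.39103734 0.03029904 0.16201844] [3.1329427  0.00484933 2.90182849] [ 0.49425546  0.03717474 -0.61540617 -0.00402415 -0.90882456 -2.30233634] 0.5347636346743189
```

{"name": "apply_moves", "arguments": {"steps": [[[-86, -82, 0], [0, 0, 0], 0], [[-86, -82, 0], [0, 0, 0], 0], [[-86, -82, 0], [0, 0, 0], 0], [[-86, -82, 0], [0, 0, 0], 0], [[-86, -82, 0], [0, 0, 0], 0]]}}

```text
time_s: 8.8
position: [0.454, -0.07, 0.1601]
eef_rot: [3.134, 0.001, 2.9]
wrist_force: [-0.4, 0.4, -0.1]
finger_gap: 0.094
```

{"name": "apply_moves", "arguments": {"steps": [[[0, 0, 0], [0, 0, 0], 0], [[0, 0, 0], [0, 0, 0], 0], [[0, 0, 0], [0, 0, 0], 0], [[0, 0, 0], [0, 0, 0], 0], [[0, 0, 0], [0, 0, 0], 0]]}}

```text
time_s: 9.3
position: [0.454, -0.0697, 0.1603]
eef_rot: [3.134, 0.002, 2.901]
wrist_force: [-0.4, 0.1, 0.9]
finger_gap: 0.004
```

```bash
cat >> h.py <<'E'
def way(phis,off,z):
    q=get_state();from scipy.spatial.transform import Rotation as Ro
    R=Ro.from_euler('xyz',q["eef_rot"]);p=np.array(q["position"]);y0=np.radians(166.2)
    piv=np.array([.483,-.0255])
    for f,o in zip(phis,np.broadcast_to(off,len(phis))):
        a=y0+f;tx=np.array([np.cos(a),np.sin(a)]);r=np.array([-np.sin(a),np.cos(a)])
        t=np.r_[piv+.05*r+o*tx,z];Rt=Ro.from_euler('xyz',[np.pi,0,a])
        print(f,(R.inv().apply(t-p)*1000).round(1),np.degrees((R.inv()*Rt).as_rotvec()).round(1))
    print(p,q["wrist_force"],q["finger_gap"])
E
python3 -c "
from h import *
way([0],.017,.09)"
```

```text
0 [-0.5 -0.7 70.3] [0.4 0.1 0. ]
[ 0.45397699 -0.06974153  0.16032097] [-0.41064041  0.14276274  0.85808127] 0.003968154760501298
```

{"name": "apply_moves", "arguments": {"steps": [[[0, 0, 25], [0, 0, 0], 0], [[0, 0, 50], [0, 0, 0], 0], [[0, 0, 70], [0, 0, 0], 0], [[0, 0, 70], [0, 0, 0], 0]]}}

```text
time_s: 9.7
position: [0.4522, -0.0694, 0.0882]
eef_rot: [3.136, -0.004, 2.901]
wrist_force: [-0.5, 0.2, 0.3]
finger_gap: 0.006
```

```bash
python3 -c "
from h import *
way([.12,.24,.36,.48,.6],.017,.09)"
```

```text
0.12 [-8.6 -1.7 -1.9] [ 0.3 -0.2 -6.9]
0.24 [-14.8  -2.6  -1.9] [  0.4  -0.2 -13.8]
0.36 [-21.2  -2.8  -1.9] [  0.4  -0.2 -20.6]
0.48 [-27.5  -2.2  -1.9] [  0.4  -0.1 -27.5]
0.6 [-33.7  -0.9  -2. ] [  0.4  -0.1 -34.4]
[ 0.45218103 -0.06939873  0.0881819 ] [-0.50938581  0.18009208  0.34205376] 0.006385975948879919
```

{"name": "apply_moves", "arguments": {"steps": [[[-8.5, -1.5, -2], [0, 0, -7], 0], [[-15, -2.5, -2], [0, 0, -14], 0], [[-21, -3, -2], [0, 0, -21], 0], [[-27.5, -2, -2], [0, 0, -27.5], 0], [[-33.5, -1, -2], [0, 0, -34.5], 0]]}}

```text
time_s: 10.2
position: [0.4839, -0.0786, 0.091]
eef_rot: [3.134, -0.001, -2.776]
wrist_force: [-2.5, 0.4, 0.3]
finger_gap: 0.012
```

```bash
python3 -c "
from h import *
way([.72,.84,.96,1.08,1.2],.017,.09)
orange('o3')"
```

```text
0.72 [-6.9 -1.7  0.9] [ 0.4 -0.1 -6.5]
0.84 [-13.2  -2.7   0.9] [  0.4  -0.  -13.4]
0.96 [-19.5  -2.9   0.9] [  0.4  -0.  -20.2]
1.08 [-25.8  -2.3   0.9] [  0.4   0.  -27.1]
1.2 [-32.   -1.1   0.9] [  0.4   0.  -34. ]
[ 0.48389355 -0.07860953  0.09095161] [-2.507793    0.38489141  0.30756862] 0.011869464395663314
orange 9 [273. 198.] [ 0.5849 -0.0169  0.064 ]
[-1.34826805 -0.07213461  0.13032199]
```

View pics/o3.png

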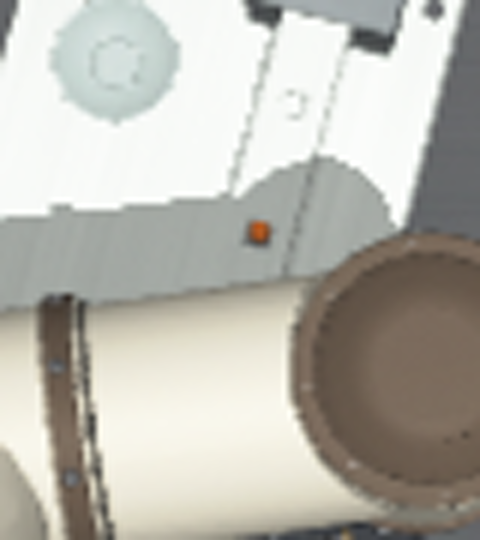

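The wrist hides the lever, but the button is still up at crop (259,232). The force of about 2 N matches the lever hinge, so I go on.

{"name": "apply_moves", "arguments": {"steps": [[[-7, -1.5, 1], [0, 0, -6.5], 0], [[-13, -2.5, 1], [0, 0, -13.5], 0], [[-19.5, -3, 1], [0, 0, -20], 0], [[-26, -2, 1], [0, 0, -27], 0], [[-32, -1, 1], [0, 0, -34], 0]]}}

```text
time_s: 10.75
position: [0.5145, -0.0681, 0.0906]
eef_rot: [3.135, 0.002, -2.176]
wrist_force: [-2.6, -0.4, -0.1]
finger_gap: 0.004
```

```bash
python3 -c "
from h import *
way([1.3,1.4,1.46,1.5,1.5],[.017,.017,.017,.017,.014],.09)"
```

```text
1.3 [-4.9 -1.2  0.6] [ 0.4  0.1 -5.4]
1.4 [-10.1  -2.2   0.6] [  0.4   0.2 -11.1]
1.46 [-13.2  -2.5   0.6] [  0.4   0.2 -14.5]
1.5 [-15.4  -2.6   0.6] [  0.4   0.2 -16.8]
1.5 [-18.2  -1.8   0.6] [  0.4   0.2 -16.8]
[ 0.51447645 -0.06814638  0.09059118] [-2.6079517  -0.38211698 -0.1012834 ] 0.0038193429052752904
```

{"name": "apply_moves", "arguments": {"steps": [[[-5, -1, 0.5], [0, 0, -5.5], 0], [[-10, -2, 0.5], [0, 0, -11], 0], [[-13, -2.5, 0.5], [0, 0, -14.5], 0], [[-15, -2.5, 0.5], [0, 0, -17], 0]]}}

```text
time_s: 11.15
position: [0.5249, -0.0575, 0.0908]
eef_rot: [3.136, 0.003, -1.879]
wrist_force: [-0.9, -1.0, -2.2]
finger_gap: 0.008
```

{"name": "apply_moves", "arguments": {"steps": [[[-1, 0, 0], [0, 0, 0], 0], [[-2, 0, 0], [0, 0, 0], 0]]}}

```text
time_s: 11.35
position: [0.525, -0.0567, 0.0913]
eef_rot: [3.135, 0.001, -1.881]
wrist_force: [-0.8, -9.3, -0.9]
finger_gap: 0.004
```

The reaction is 9 N with almost no motion, so the lever is at its stop. I back off, rise and check.

{"name": "apply_moves", "arguments": {"steps": [[[10, 0, 0], [0, 0, 0], 0], [[15, 0, 0], [0, 0, 0], 0], [[15, 0, -40], [0, 0, 0], 0], [[15, 0, -80], [0, 0, 0], 0], [[15, 0, -110], [0, 0, 0], 0]]}}

```text
time_s: 11.85
position: [0.522, -0.0716, 0.2044]
eef_rot: [3.139, 0.003, -1.882]
wrist_force: [1.0, -0.7, 0.2]
finger_gap: 0.008
```

{"name": "apply_moves", "arguments": {"steps": [[[150, 0, -60], [0, 0, 0], 0], [[150, 0, -60], [0, 0, 0], 0], [[150, 0, -60], [0, 0, 0], 0], [[150, 0, -60], [0, 0, 0], 0], [[150, 0, -60], [0, 0, 0], 0]]}}

```text
time_s: 12.35
position: [0.476, -0.2162, 0.2653]
eef_rot: [-3.141, 0.004, -1.886]
wrist_force: [0.3, 0.4, -0.4]
finger_gap: 0.002
```

```bash
python3 -c "
from h import *
d=snapshot('top');s=snapshot('side')
A=np.zeros((560,780,3),np.uint8)
A[:,:420]=cv2.resize(d['img'][135:295,200:320],None,fx=3.5,fy=3.5,interpolation=2)
A[:300,420:]=cv2.resize(s['img'][185:285,200:320],None,fx=3,fy=3,interpolation=2)
cv2.imwrite('pics/c3.png',A[:,:,::-1]);print(get_state())"
```

```text
{'time_s': 12.45, 'joints': array([-0.11443995,  0.18213368, -0.16989792, -0.00438101, -1.22102988,
       -0.19628904]), 'joint_vel': array([ 0.02486028,  0.01036968, -0.01051755,  0.00158302, -0.00186066,
        0.00350816]), 'joint_torque': array([-6.03591576e-01, -2.93241853e+01,  1.92742860e+01,  4.35233295e+00,
        1.66752987e-02,  2.21223178e-03]), 'position': array([ 0.47596113, -0.21428899,  0.26360151]), 'eef_rot': array([ 3.13856592,  0.00359099, -1.88303669]), 'wrist_force': array([-0.02899746, -0.11236687, -0.63225722]), 'torque': array([0.0409576 , 0.04496897, 0.00759196]), 'finger_gap': 0.003792419052544404}
```

View pics/c3.png

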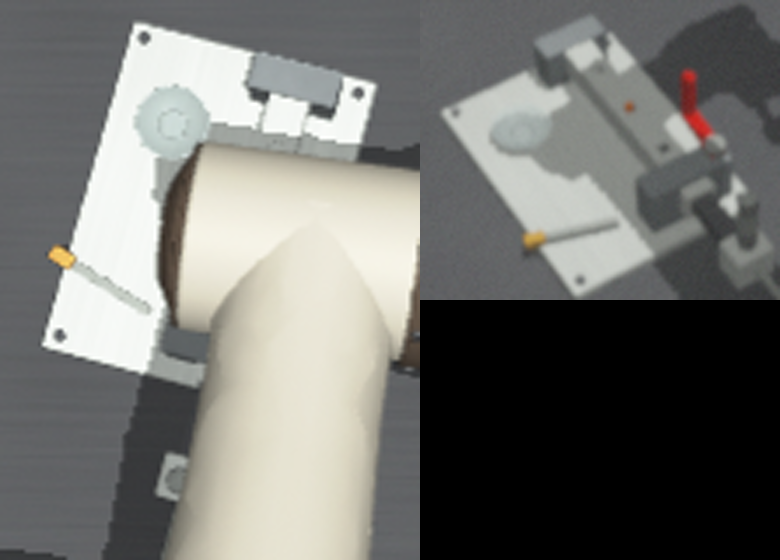

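The side crop shows the peg top at (689,75), swung along the tube, the orange button in the middle hole at (629,106), and the dish and bar unmoved. I check the numbers, then hand in.

```bash
python3 -c "
from h import *
s=dict(np.load('side0.npz'))
S=lambda u,v,z:ray(s,(200+(u-420)/3-.33,185+v/3-.33),z)[0]
p=S(689,73,.123)-[.482,-.0265,0];print('lever',np.radians(np.degrees(np.arctan2(p[1],p[0]))+103.8),np.hypot(*p[:2]))
q=S(748,198,.128)[:2]-[.483,-.0255];print('post x',76+1000*q@[-.971,.239]);job_done()"
```

```text
lever 1.4285439401271036 0.052178525231904985
post x 180.80475431602343
the job is handed in; nothing more can be done
```

The job is done and handed in at about 12.5 s of robot time; no verdict came back.

- **Drawing out:** I gripped the post at 12 N and drew the tube out about 37 mm. The orange button then showed in the middle hole.
- **Proving the lock:** I pushed back, and the tube did not move. The wrist read about 11 N along the tube, so roughly 8 to 9 N reached the button after friction. I raised the grip to 20 N for this part, because at 12 N the push had stalled near 8 N.
- **Clamp lever:** With the fingers closed, I swung the red lever until it stopped against about 9 N. Then I backed the arm off.

The last checks put the lever at about 1.43 rad (±0.1, camera estimate) and the post at about 181 mm along the stand. The button was still in the middle hole, and the hand was clear with about zero wrist force.

- **Button rise:** I never measured this directly. I judged it popped from the image and from the tube stopping dead.
- **Bystanders:** The dish and bar looked unmoved. I did not look at the driver, forceps, beaker, vial and rack again, but the hand never went down near them.

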